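Set the gauge tweezers for the bead on the shell

TASK

Pick up the sprung tweezers by their black grip pads and hold them ready over the bead that lies on the gold-rimmed shell: tips a few centimetres above the bead, one either side of it, squeezed so that the moving arm stands inside the band on the tweezers' white gauge strip that has the colour of that bead (blue or orange). Finish while still holding them there with that gap steady, and leave both beads, the painted rose shell, the glue jar and the brush where they are.

Things in the scene. Friction and masses are not known exactly. Their poses are not given: they have to be found in the camera images.
- tweezers: steel sprung tweezers flat on the table, about 70 g, 165 mm from hinge to tips. Origin: underside of the dark round hinge (20 mm across, 19 high) at the tail; x midway between the free arms, towards the tips; z up. Left arm (+y) is part of this body, 0.158 rad to x; the right arm turns on the hinge. Arms 5 mm thick (3 mm near the tips), 5 to 19 mm above the underside; free tip gap 52 mm.
- gauge (a point): where the white gauge strip crosses the left arm's centreline, 148 mm from the hinge, at the underside. The strip (16 x 60 mm, 3 thick) is fixed square to the left arm and runs under the right arm; its two coloured bands are 8 mm wide, centred 18.1 mm (blue) and 32.8 mm (orange) from this point. With the right arm free it stands 48 mm from it.
- tweezer_arm (a joint): angle by which the right arm is squeezed towards the left: 0 free (held there by the spring), 0.29 tips nearly shut. The right arm's centreline is over the orange band from 0.073 to 0.124 and over the blue band from 0.168 to 0.222 rad.
- tip_left (a point): end of the left (fixed) arm, on its centreline, 12 mm above the tweezers' underside
- tip_right (a point): end of the right (moving) arm, on its centreline, 12 mm above the tweezers' underside
- grip (a point): midway between the free tweezers' black rubber grip pads, 91 mm from the hinge, 12 mm above the underside; grasp here from above, closing along the tweezers' y. Pads 28 mm long, 4 to 20 mm above the underside. Width over the pads: 44 mm free, about 34 at mid orange band, 24.5 at mid blue. The spring pushes back about 3 N free, 6 N at orange, 9 N at blue; they balance near this point.
- gold_shell: white shell dish with a wavy gold rim, about 90 mm across, fixed; flat inside 6 mm above the table, rim 12 mm high; origin at the centre of its underside. The bead lying on it decides the gap.
- palette: white flower-shaped plastic paint palette of six round wells, 100 mm across, 6 mm high, fixed; origin at the centre of its underside. The other bead waits on it.
- blue_bead: small blue domed bead, 12 mm across, 7 mm high, flat underside; origin at the centre of its underside; lies on the gold shell or on the palette
- orange_bead: large orange domed bead, 26 mm across, 10 mm high, flat underside; origin at the centre of its underside; lies on the gold shell or on the palette
- rose_shell: bystander: loose white shell with a pink rose and a brown rim, about 82 mm across, 12 mm high; origin at the centre of its underside
- glue_jar: bystander: loose glue jar, 50 mm across, 60 mm high; origin at the centre of its underside
- paint_brush: bystander: loose thin paint brush with a green handle, lying on the table, 165 mm long, 10 mm high; origin under its middle, bristles towards its +x
Not all that is in view belongs to the job. Several things have the shape of the palette; the one meant has the colours described above.

How it is judged:
By the outcome, as a careful person would: the job done as asked, in the order asked, and still so for the second after the job is handed in, while the arm keeps its last pose, push and grip.
It also fails if it takes over 35 s, if anything falls off the work surface, if the arm or the gripper's body presses on something with over 40 N, if the wrist force passes 120 N, or if a joint passes its speed limit or range.

ROBOT

A 6-joint arm with a two-finger parallel gripper is mounted at the origin on the work surface. World frame = base frame: x ahead of the robot, y to its left, z up, the work surface at z = 0. Lengths are in m, angles in rad, forces in N, time in s.
With the tool pointing down it reaches from about 0.35 to 0.775 m from the base axis. Payload 5.5 kg.
Tool frame: the origin (TCP) lies at the very end of the fingers, on their centre line; the grasp point (between the pads) lies 19 mm behind it; z points along the fingers, y is the line along which they close (so a half turn about z gives the same grasp; the last joint's range is limited). The gripper opens to 85 mm and grips with 20 to 120 N. Pads are 22 mm wide; open, the fingers measure 114 mm over their backs; the gripper's body (76 mm by 85 mm) begins 54 mm behind the grasp point. The pads swing forward as they close: fully open they stand 13 mm farther back than shut.
Start: joints at [-1.43, 0.313, 0.046, 1.304, 0, 1.431], TCP at [0.159, -0.553, 0.231] pointing down, gripper open.
Joint ranges: [-2.76, 2.76], [-0.86, 1.69], [-1.03, 1.26], [-2.2, 2.34], [-1.47, 1.5], [-3.14, 3.14]. Speed limits (rad/s): [2.57, 2.57, 3.14, 3.14, 3.14, 3.14].

INTERFACE

Orientations are given as a unit quaternion [w, x, y, z].
In Python, from cell import bot gives the robot as it stands.
- The arm moves only by the tool jog_arm, never from a script. Its argument "targets" is a list of rows, each a list of 4 numbers: the shift along the tool's x, y, z each as a share of 8 cm, from -1 to 1, then the turn about the tool's z as a share of pi/4 rad, from -1 to 1. A call has 1 to 8 rows; each row is the pose to reach, as a shift and turn from the pose commanded when the call began, along the tool's axes at that moment; what a row does not reach only later rows make up. A row lasts 1/10 s, in which the tool goes at most 50 mm and 8.59 degrees, less where a joint would pass 70% of its speed; a pose out of reach is approached as far as the arm can. A call with a number of a shift or a turn outside -1 to 1 is refused whole. A call with a gripper value outside its range is refused whole. "fingers" is the closure, from 0 (fully open) to 1 (shut), set as the call begins (left out, the last holds). The fingers move at their own pace and stop on an object; the grip force is fixed at half the most. Time passes only in rows, so rows that repeat a pose let the fingers close. It gives the time, the measured TCP pose, the force, the opening and the grip force at its end, in the units of the state.
- bot.get_obs(): the state, without advancing time (a new reading comes with each control period).
- bot.capture(name): name is "scene" or "top" or "wrist"; returns (picture, depth): 384x512x3 uint8, red, green, blue; 384x512 float32, m along the optical axis (not along the pixel's ray), 0 where there is no reading.
- bot.camera_model(name): a dict with "fx", "fy", "cx", "cy" (pixels), "xyz" and "rotation" of the camera in the world. Camera axes: x right, y up, looking along -z (the intrinsics and any distortion apply to the point x, -y, -z); pixel columns grow to the right and rows downward; lengths in m; the calibration is good to about 2 mm. A picture is of the moment at which its call begins: read the wrist's pose just before it. camera_model takes no time and is no camera call; for the wrist camera it gives the pose at the moment of the call.
- bot.close_job(): hands the job in; it is judged then, once.
Trained networks look in the newest picture that a camera, given by its name, has taken for a name from the list of things; names that differ only in an ending like _2 or _b are one class to them, and where a whole thing is asked for, a point or a joint stands for the part that bears it (a point fixed in the world has none). Each returns a list of dicts, best first, with "p" (0 to 1); they miss things now and then, are a little off and sometimes report something else, mostly with a low value. They report only what shows in the picture. A call takes as long as a camera call. They do not tell look-alikes from the thing itself.
- bot.trace(camera, label): "region" (384x512 bool, what is visible of it) and "rect" ([left, top, width, height] in pixels, round what is visible of it).
- bot.mark_of(camera, label): "pixel" ([column, row] in pixels: a listed point, or the origin of a listed thing).
The state is a dict: "time": time; "joint_positions": joint angles; "qvel": joint speeds; "effort": joint torques, N m; "tcp_pos": TCP position; "eef_rot": TCP orientation; "force": force on the tool from outside, world axes, zero at the start; "ft_torque": the same for the moment, N m; "finger_gap": finger opening in m; "grasp_force": force on a finger pad.
Only numpy, scipy, OpenCV 4.12 (cv2) and the standard library are available. Lean on these libraries where they do the work, as an engineer would, in place of code of your own. Each camera call takes 0.05 s, during which the arm holds its last target. There are 200 camera calls.

## Working session

There is one attempt and no reset: what is moved stays moved. The work goes in short steps, Python scripts to look and compute and a tool call to move; the robot and the scene stay as the last step left them, time stands still between calls to the robot, and variables do not carry over. Pictures are saved under pics/ and viewed, at most 10 in all, crops included, and the job is handed in when it is done.

Besides the shell and the picture viewer there is one more tool, called after "Request:" as a command line: name --pt "numbers of a row" for each row, then --argument value for the rest. jog_arm: Moves the arm, as the interface text tells. Its arguments: {"type":"object","properties":{"targets":{"type":"array"},"fingers":{"type":"number"}},"required":["targets"]}

```bash
mkdir -p pics
cat > h.py <<'E'
import numpy as np, cv2
from cell import bot
def save(name, img): cv2.imwrite('pics/'+name, cv2.cvtColor(img, cv2.COLOR_RGB2BGR))
def px2w(m, uv, depth=None, z=None):
    u,v=uv
    d=np.array([(u-m['cx'])/m['fx'], -(v-m['cy'])/m['fy'], -1.0])
    R=np.array(m['rotation']).reshape(3,3); p=np.array(m['xyz'])
    w=R@d
    if z is not None: return p+w*(z-p[2])/w[2]
    return p+w*depth
E
python3 - <<'E'
from h import *
for c in ['top','scene']:
    im,d=bot.capture(c); m=bot.camera_model(c); np.savez(c+'.npz',im=im,d=d)
    print(c,{k:np.round(v,3).tolist() for k,v in m.items()})
    save(c+'.png',im)
    for l in ['tweezers','gauge','tip_left','tip_right','grip','gold_shell','palette','blue_bead','orange_bead','rose_shell','glue_jar','paint_brush']:
        for r in bot.mark_of(c,l)[:3]:
            z={'tip_left':.012,'tip_right':.012,'grip':.012,'blue_bead':.006,'orange_bead':.006}.get(l,0)
            print(l,round(r['p'],2),np.round(r['pixel'],1),np.round(px2w(m,r['pixel'],z=z),4))
print(bot.get_obs()['time'])
E
```

```text
top {'fx': 491.272, 'fy': 491.272, 'cx': 262.522, 'cy': 190.599, 'xyz': [0.434, 0.031, 1.174], 'rotation': [-0.696, -0.046, 0.036, 0.715]}Traceback (most recent call last):
  File "<stdin>", line 9, in <module>
  File "h.py", line 7, in px2w
    R=np.array(m['rotation']).reshape(3,3); p=np.array(m['xyz'])
ValueError: cannot reshape array of size 4 into shape (3,3)
```

```bash
sed -i "s/R=np.array(m\['rotation'\]).reshape(3,3)/R=Q(m['rotation'])/" h.py
cat >> h.py <<'E'
from scipy.spatial.transform import Rotation
def Q(q): return Rotation.from_quat([q[1],q[2],q[3],q[0]]).as_matrix()
E
python3 - <<'E'
from h import *
for c in ['top','scene']:
    im,d=bot.capture(c); m=bot.camera_model(c); np.savez(c+'.npz',im=im,d=d)
    print(c,{k:np.round(v,3).tolist() for k,v in m.items()})
    save(c+'.png',im)
    for l in ['tweezers','gauge','tip_left','tip_right','grip','gold_shell','palette','blue_bead','orange_bead','rose_shell','glue_jar','paint_brush']:
        for r in bot.mark_of(c,l)[:3]:
            z={'tip_left':.012,'tip_right':.012,'grip':.012,'blue_bead':.006,'orange_bead':.006}.get(l,0)
            print(l,round(r['p'],2),np.round(r['pixel'],1),np.round(px2w(m,r['pixel'],z=z),4))
print(bot.get_obs()['time'])
E
```

```text
top {'fx': 491.272, 'fy': 491.272, 'cx': 262.522, 'cy': 190.599, 'xyz': [0.434, 0.031, 1.174], 'rotation': [-0.696, -0.046, 0.036, 0.715]}
tweezers 0.67 [302.2 250.6] [ 0.4267 -0.044   0.    ]
gauge 0.78 [292.  191.2] [ 0.569  -0.0245  0.    ]
tip_left 0.56 [289.9 182.9] [ 0.5877 -0.0196  0.012 ]
tip_right 0.46 [312.9 183.3] [ 0.5852 -0.0743  0.012 ]
grip 0.9 [302.2 215.1] [ 0.5101 -0.0462  0.012 ]
gold_shell 0.6 [388.8 178.9] [ 0.5923 -0.2578  0.    ]
palette 0.93 [237.7 146.6] [0.6819 0.1039 0.    ]
palette 0.82 [186.6 182.3] [0.5977 0.2293 0.    ]
palette 0.7 [252. 217.] [0.5095 0.0731 0.    ]
blue_bead 0.49 [187.3 188.8] [0.5811 0.2267 0.006 ]
orange_bead 0.42 [385.8 183.6] [ 0.5803 -0.2486  0.006 ]
orange_bead 0.22 [303.7 250. ] [ 0.4281 -0.0472  0.006 ]
rose_shell 0.69 [399.4 255. ] [ 0.4105 -0.2726  0.    ]
glue_jar 0.93 [166.8 266. ] [0.3988 0.2779 0.    ]
glue_jar 0.31 [272.7  99.8] [0.7964 0.0155 0.    ]
paint_brush 0.79 [273.5 100.4] [0.7949 0.0135 0.    ]
paint_brush 0.55 [387.9 177.9] [ 0.5948 -0.2558  0.    ]
scene {'fx': 399.786, 'fy': 399.786, 'cx': 257.175, 'cy': 190.351, 'xyz': [1.364, 0.03, 0.58], 'rotation': [0.625, 0.337, 0.339, 0.617]}
tweezers 0.85 [227.2 182.4] [ 0.4248 -0.0499  0.    ]
gauge 0.75 [229.7 213.4] [ 0.5698 -0.0358  0.    ]
gauge 0.48 [139.  212.2] [ 0.5608 -0.2604  0.    ]
tip_left 0.7 [232.8 215.8] [ 0.596  -0.0266  0.012 ]
tip_right 0.41 [211.4 214.3] [ 0.5891 -0.0782  0.012 ]
grip 0.92 [227.5 196.1] [ 0.5111 -0.0438  0.012 ]
gold_shell 0.56 [140.8 219.3] [ 0.59  -0.249  0.   ]
palette 0.9 [397.4 229.8] [0.6407 0.3547 0.    ]
palette 0.77 [287.3 242.7] [0.6821 0.0976 0.    ]
palette 0.73 [278.5 199.7] [0.5122 0.087  0.    ]
orange_bead 0.39 [138.4 212. ] [ 0.5682 -0.2591  0.006 ]
rose_shell 0.81 [149.5 180. ] [ 0.4079 -0.2679  0.    ]
glue_jar 0.62 [342.1 178.4] [0.4099 0.27   0.    ]
paint_brush 0.68 [246.3 280.3] [0.7948 0.0084 0.    ]
1.4
```

View pics/top.png

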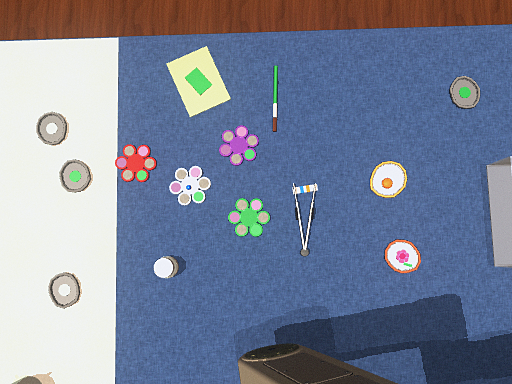

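Run:
```python
from h import *
f=np.load('top.npz'); im,d=f['im'],f['d']; m=bot.camera_model('top')
a=cv2.resize(im[155:205,355:420],None,fx=6,fy=6,interpolation=cv2.INTER_CUBIC)
b=cv2.resize(im[175:262,282:332],None,fx=6,fy=6,interpolation=cv2.INTER_CUBIC)
c=cv2.resize(im[155:205,160:215],None,fx=4,fy=4,interpolation=cv2.INTER_CUBIC)
o=np.zeros((524,700,3),np.uint8); o[:300,:390]=a; o[:522,395:695]=b; o[305:505,:220]=c; save('crop1.png',o)
hsv=cv2.cvtColor(im,cv2.COLOR_RGB2HSV)
k=(hsv[...,0]>5)&(hsv[...,0]<18)&(hsv[...,1]>150)&(hsv[...,2]>150)
k2=np.zeros_like(k);k2[170:195,375:400]=k[170:195,375:400]
v,u=np.nonzero(k2); print('bead',len(u),u.mean(),v.mean(),px2w(m,(u.mean(),v.mean()),z=.012))
print('box depth',[np.round(px2w(m,(u,v),depth=d[v,u]),3) for u,v in [(500,215),(495,180),(198,80),(305,252)]])
o=bot.get_obs(); print(o['tcp_pos'],o['eef_rot'],Q(o['eef_rot']).round(3),o['finger_gap'])
```

```text
bead 59 386.9830508474576 183.10169491525423 [ 0.58071149 -0.25000145  0.012     ]
box depth [array([ 0.495, -0.49 ,  0.054]), array([ 0.577, -0.491,  0.042]), array([0.852, 0.199, 0.003]), array([ 0.423, -0.049,  0.02 ])]
[ 0.1593398  -0.55251265  0.23131548] [ 4.36825041e-05  9.90158690e-01  1.39949157e-01 -1.53773335e-05] [[ 0.961  0.277 -0.   ]
 [ 0.277 -0.961 -0.   ]
 [-0.     0.    -1.   ]] 0.08519971800669451
```

View pics/crop1.png

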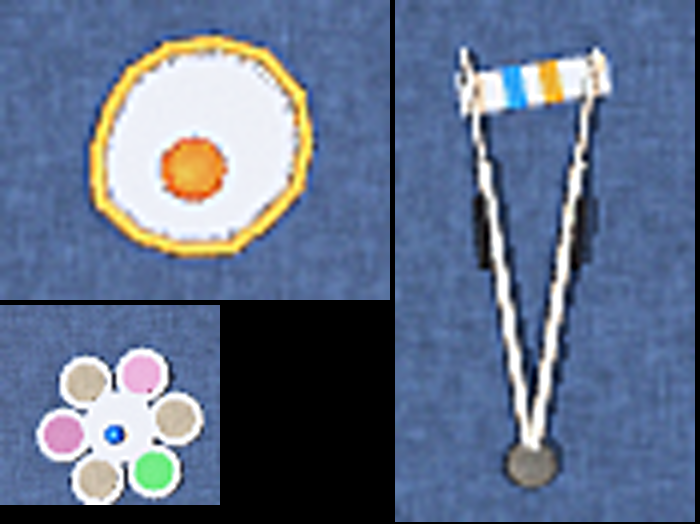

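Run:
```python
from h import *
m=bot.camera_model('top'); o=bot.get_obs()
h=px2w(m,(304.5,252.5),z=.019);tl=px2w(m,(293.3,183.3),z=.016);tr=px2w(m,(315.7,183.7),z=.016);g=px2w(m,(305,213),z=.018)
print(h,tl,tr,g,np.linalg.norm(tl-tr),np.linalg.norm((tl+tr)/2-h))
ax=(tl+tr)/2-h; yaw=np.arctan2(ax[1],ax[0]); print('yaw',yaw)
gp=h+ax/np.linalg.norm(ax)*.091; print('grip',gp)
R=Q(o['eef_rot']); print('turn about tool z', -(yaw-np.arctan2(R[1,0],R[0,0]))/(np.pi/4))
print('shift/0.08', R.T@(np.array([gp[0],gp[1],.12])-o['tcp_pos'])/.08)
```

```text
[ 0.4222958  -0.04795896  0.019     ] [ 0.58594417 -0.02744536  0.016     ] [ 0.58349894 -0.08050949  0.016     ] [ 0.51444364 -0.05250748  0.018     ] 0.05312044358924222 0.16256490300090656
yaw -0.03703670734978178
grip [ 0.51321791 -0.05132796  0.01732067]
turn about tool z 0.40470789619027614
shift/0.08 [ 5.98651392 -4.79358201  1.39079401]
```

Request:
jog_arm --pt "0.5 -0.4 0 0" --pt "1 -0.8 0 0" --pt "1 -0.8 0 0" --pt "1 -0.8 0 0"

```text
time: 1.8
tcp_pos: [0.2192, -0.4681, 0.2318]
eef_rot: [0.001, 0.99, 0.141, -0.0]
force: [0.0, -0.7, 0.7]
finger_gap: 0.0855
grasp_force: 0.0
```

Request:
jog_arm --pt "0.5 -0.4 0 0" --pt "1 -0.8 0 0" --pt "1 -0.8 0 0"

```text
time: 2.1
tcp_pos: [0.2791, -0.3824, 0.2315]
eef_rot: [-0.001, 0.99, 0.142, 0.0]
force: [-0.3, -0.6, -0.5]
finger_gap: 0.0857
grasp_force: 0.0
```

Request:
jog_arm --pt "0.5 -0.4 0 0" --pt "1 -0.8 0 0" --pt "1 -0.8 0 0"

```text
time: 2.4
tcp_pos: [0.3386, -0.2991, 0.2316]
eef_rot: [-0.0, 0.99, 0.142, 0.0]
force: [-0.0, -0.5, -0.3]
finger_gap: 0.0856
grasp_force: 0.0
```

Request:
jog_arm --pt "0.5 -0.4 0 0" --pt "1 -0.8 0 0" --pt "1 -0.8 0 0"

```text
time: 2.7
tcp_pos: [0.3982, -0.2158, 0.2315]
eef_rot: [0.0, 0.99, 0.142, 0.001]
force: [1.6, -0.4, -1.3]
finger_gap: 0.085
grasp_force: 0.0
```

Request:
jog_arm --pt "0.5 -0.4 0 0" --pt "1 -0.8 0 0" --pt "1 -0.8 0 0"

```text
time: 3.0
tcp_pos: [0.4577, -0.1326, 0.2313]
eef_rot: [0.0, 0.99, 0.142, 0.001]
force: [0.5, -0.5, -0.1]
finger_gap: 0.0851
grasp_force: 0.0
```

Request:
jog_arm --pt "0.5 -0.4 0 0.1" --pt "1 -0.8 0 0.2" --pt "1 -0.8 0 0.4" --pt "1 -0.8 0 0.4" --pt "1 -0.8 0 0.4" --pt "1 -0.8 0 0.4"

```text
time: 3.6
tcp_pos: [0.5138, -0.0523, 0.2312]
eef_rot: [0.0, 1.0, -0.017, -0.0]
force: [-0.1, 0.0, 0.4]
finger_gap: 0.0853
grasp_force: 0.0
```

Run:
```python
from h import *
m=bot.camera_model('wrist'); im,d=bot.capture('wrist'); save('w1.png',im); o=bot.get_obs(); np.savez('w1.npz',im=im,d=d)
print(m['xyz'],o['tcp_pos'])
for l,z in [('tweezers',0),('gauge',0),('tip_left',.012),('tip_right',.012),('grip',.012)]:
    for r in bot.mark_of('wrist',l)[:2]: print(l,round(r['p'],2),np.round(r['pixel'],1),px2w(m,r['pixel'],z=z).round(4))
```

```text
[ 0.58307566 -0.05474846  0.37330861] [ 0.51381    -0.05220002  0.23133615]
tweezers 0.82 [261.4 233.2] [ 0.4251 -0.0484  0.    ]
gauge 0.84 [241.3 106.4] [ 0.5757 -0.0314  0.    ]
tip_left 0.82 [238.4  94.1] [ 0.5886 -0.0297  0.012 ]
tip_right 0.97 [284.3  95.4] [ 0.5857 -0.078   0.012 ]
grip 0.86 [259.9 161.7] [ 0.5158 -0.0498  0.012 ]
```

View pics/w1.png

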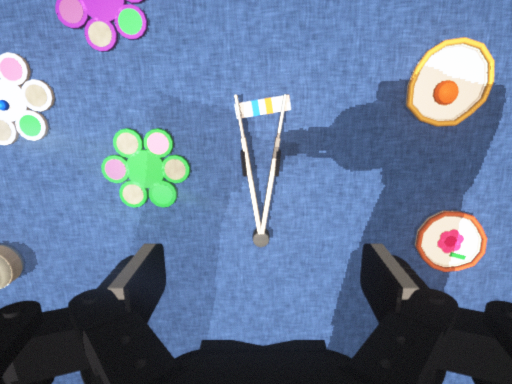

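Request:
jog_arm --pt "0 0 0.5 0" --pt "0.015 -0.01 1 0" --pt "0.015 -0.01 1 0"

```text
time: 4.2
tcp_pos: [0.5114, -0.0489, 0.1466]
eef_rot: [-0.001, 1.0, -0.017, -0.005]
force: [-1.5, 0.5, 0.7]
finger_gap: 0.0855
grasp_force: 0.0
```

Request:
jog_arm --pt "0 0 0.5 0" --pt "0 0 1 0" --pt "0 0 1 0"

```text
time: 4.5
tcp_pos: [0.5123, -0.0491, 0.0686]
eef_rot: [-0.001, 1.0, -0.017, -0.004]
force: [-0.6, 0.8, 0.2]
finger_gap: 0.0853
grasp_force: 0.0
```

Request:
jog_arm --pt "0 0 0.4 0" --pt "0 0 0.7 0" --pt "0 0 0.85 0" --pt "0 0 0.85 0" --pt "0 0 0.85 0" --fingers 0.35

```text
time: 5.0
tcp_pos: [0.5167, -0.0501, 0.005]
eef_rot: [0.0, 1.0, -0.017, 0.001]
force: [0.7, 0.0, -0.2]
finger_gap: 0.0559
grasp_force: 0.0
```

Request:
jog_arm --pt "0 0 0 0" --pt "0 0 0 0" --pt "0 0 0 0" --pt "0 0 0 0" --pt "0 0 0 0" --pt "0 0 0 0" --fingers 0.6

```text
time: 5.6
tcp_pos: [0.5173, -0.0494, 0.0055]
eef_rot: [-0.0, 1.0, -0.016, 0.002]
force: [0.3, 3.5, 5.7]
finger_gap: 0.0341
grasp_force: 7.1
```

Run:
```python
from h import *
m=bot.camera_model('wrist'); im,d=bot.capture('wrist'); save('w2.png',im); o=bot.get_obs()
print(o['tcp_pos'],o['finger_gap'],o['grasp_force'])
```

```text
[ 0.51733992 -0.04940492  0.00550569] 0.03430886731650506 7.14311906020157
```

View pics/w2.png

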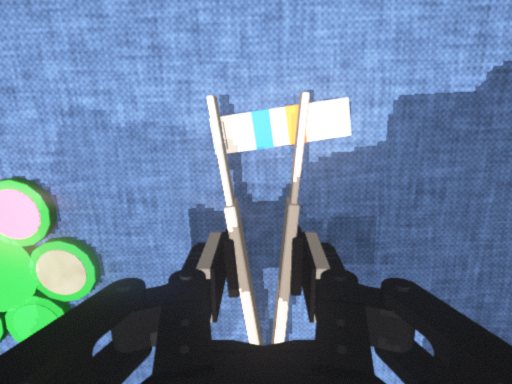

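Request:
jog_arm --pt "0 0 -0.1 0" --pt "0 0 -0.3 0" --pt "0 0 -0.6 0" --pt "0 0 -0.9 0" --pt "0 0 -0.9 0" --pt "0 0 -0.9 0" --pt "0 0 -0.9 0"

```text
time: 6.35
tcp_pos: [0.5146, -0.0497, 0.0746]
eef_rot: [-0.0, 1.0, -0.017, -0.001]
force: [-0.2, 1.1, -2.0]
finger_gap: 0.0345
grasp_force: 5.2
```

Run:
```python
from h import *
m=bot.camera_model('wrist'); im,d=bot.capture('wrist'); save('w3.png',im); o=bot.get_obs(); np.savez('w3.npz',im=im,d=d)
print(m['xyz'],o['tcp_pos'],o['finger_gap'],o['grasp_force'],o['force'])
R=Q(o['eef_rot'])
for l in ['gauge','tip_left','tip_right','grip']:
    for r in bot.mark_of('wrist',l)[:2]:
        u,v=np.round(r['pixel']).astype(int); w=px2w(m,r['pixel'],depth=np.array(d[v-2:v+3,u-2:u+3])[d[v-2:v+3,u-2:u+3]>0].min())
        print(l,round(r['p'],2),np.round(r['pixel'],1),w.round(4),'tool',(R.T@(w-o['tcp_pos'])).round(4))
```

```text
[ 0.58400647 -0.05217474  0.21663224] [ 0.51439655 -0.04962892  0.07432586] 0.03434238012549368 5.245528215891682 [ 0.61348309  0.59860905 -1.20406052]
gauge 0.78 [221.5 132.3] [ 0.5716 -0.0356  0.0852] tool [ 0.0567 -0.016  -0.011 ]
tip_left 0.73 [211.   95.6] [ 0.5856 -0.0326  0.0865] tool [ 0.0706 -0.0194 -0.0123]
tip_left 0.19 [222.2 132.8] [ 0.5714 -0.0358  0.0853] tool [ 0.0565 -0.0157 -0.011 ]
tip_right 0.85 [306.6  94.2] [ 0.585  -0.0689  0.0866] tool [ 0.0712  0.0169 -0.0124]
grip 0.66 [273.6 261.9] [ 0.4698 -0.0565  0.001 ] tool [-0.0442  0.0084  0.0734]
```

View pics/w3.png

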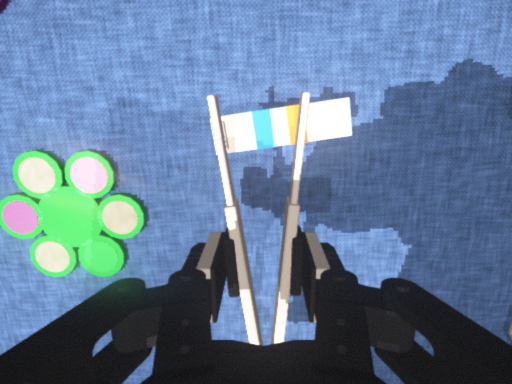

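Request:
jog_arm --pt "0 0.12 0 0" --pt "0 0.35 0 0" --pt "0 0.65 0 0" --pt "0 1 0 0"

```text
time: 7.0
tcp_pos: [0.5125, -0.1306, 0.0751]
eef_rot: [0.0, 1.0, -0.016, -0.0]
force: [-0.1, -0.2, -1.7]
finger_gap: 0.0342
grasp_force: 5.2
```

Request:
jog_arm --pt "0 0.33 0 0" --pt "0 0.66 0 0" --pt "0.01 1 0 0"

```text
time: 7.3
tcp_pos: [0.5104, -0.2114, 0.0751]
eef_rot: [0.0, 1.0, -0.017, -0.0]
force: [-0.7, -0.2, -0.5]
finger_gap: 0.0344
grasp_force: 5.2
```

Request:
jog_arm --pt "0.01 0.25 0 0" --pt "0.02 0.4 0 0" --pt "0.02 0.49 0 0" --pt "0.02 0.49 0 0" --pt "0.02 0.49 0 0" --pt "0.02 0.49 0 0"

```text
time: 7.9
tcp_pos: [0.511, -0.248, 0.0752]
eef_rot: [-0.0, 1.0, -0.016, -0.0]
force: [0.9, 0.7, -0.1]
finger_gap: 0.0344
grasp_force: 5.2
```

```bash
cat > meas.py <<'E'
from h import *
import sys
m=bot.camera_model('wrist'); im,d=bot.capture('wrist'); save(sys.argv[1],im); o=bot.get_obs()
print(o['time'],o['tcp_pos'],o['finger_gap'],o['grasp_force'],o['force'])
R=Q(o['eef_rot']); T=[]
for l in ['tip_left','tip_right']:
    r=bot.mark_of('wrist',l)[0]; u,v=np.round(r['pixel']).astype(int); D=d[v-2:v+3,u-2:u+3]
    w=px2w(m,r['pixel'],depth=D[D>0].min()); T.append(w); print(l,round(r['p'],2),np.round(r['pixel'],1),w.round(4))
hsv=cv2.cvtColor(im,cv2.COLOR_RGB2HSV)
k=((hsv[...,0]>3)&(hsv[...,0]<17)&(hsv[...,1]>170)&(hsv[...,2]>120)).astype(np.uint8)
n,_,s,c=cv2.connectedComponentsWithStats(k)
for i in np.argsort(-s[1:,4])[:3]+1: print('orange',s[i],c[i].round(1),px2w(m,c[i],z=.012).round(4))
i=np.argmax(s[1:,4])+1; b=px2w(m,c[i],z=.012)
mid=(T[0]+T[1])/2; print('gap',np.linalg.norm(T[0]-T[1]),'mid',mid.round(4),'shift/.08',(R.T@(b-mid)/.08).round(3))
for r in bot.mark_of('wrist','orange_bead')[:2]: print('net',round(r['p'],2),r['pixel'],px2w(m,r['pixel'],z=.006).round(4))
E
python3 meas.py w4.png
```

```text
7.95 [ 0.51110389 -0.24801594  0.07532636] 0.03404264098004673 5.245576888555661 [ 0.04824562 -0.12568923  0.24155662]
tip_left 0.85 [213.   96.9] [ 0.5815 -0.2316  0.0872]
tip_right 0.81 [305.4  91.7] [ 0.5823 -0.2667  0.0868]
orange [242  73  39  37 674] [262.5  90.7] [ 0.5849 -0.2504  0.012 ]
orange [291 106   7  38 144] [293.5 124.8] [ 0.5643 -0.2688  0.012 ]
orange [258 295  17  21 126] [265.2 303.9] [ 0.4386 -0.2478  0.012 ]
gap 0.035143115877336005 mid [ 0.5819 -0.2491  0.087 ] shift/.08 [0.038 0.015 0.937]
net 0.92 [264.4, 93.6] [ 0.5833 -0.2516  0.006 ]
```

View pics/w4.png

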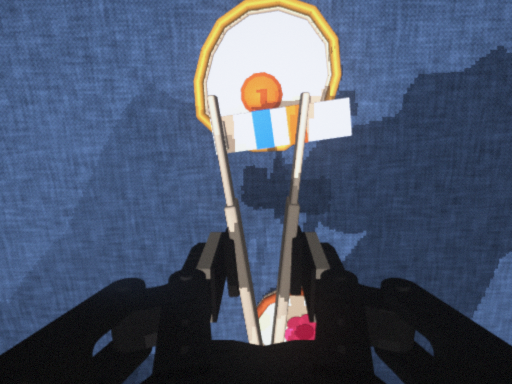

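Request:
jog_arm --pt "0.01 0.01 0.1 0" --pt "0.02 0.015 0.25 0" --pt "0.03 0.015 0.4 0" --pt "0.03 0.015 0.42 0" --pt "0.03 0.015 0.42 0" --pt "0.03 0.015 0.42 0" --pt "0.03 0.015 0.42 0" --pt "0.03 0.015 0.42 0"

```text
time: 8.9
tcp_pos: [0.5138, -0.2505, 0.0422]
eef_rot: [0.0, 1.0, -0.017, 0.0]
force: [-0.7, -0.1, -0.7]
finger_gap: 0.0344
grasp_force: 5.2
```

```bash
python3 meas.py w5.png
```

```text
8.95 [ 0.51377472 -0.25046101  0.04217547] 0.03432189274049936 5.247091508936137 [-0.36833465  0.14755569 -0.66718779]
tip_left 0.95 [212.3  98.5] [ 0.5837 -0.2339  0.0545]
tip_right 0.95 [306.6  92.3] [ 0.5848 -0.2697  0.0544]
orange [233  75  47  37 868] [255.4  93.3] [ 0.5858 -0.2495  0.012 ]
orange [287 322  29   8 187] [301.6 325.6] [ 0.4483 -0.2726  0.012 ]
orange [291 106   7  38 123] [293.7 127. ] [ 0.5685 -0.2686  0.012 ]
gap 0.035802401830421146 mid [ 0.5843 -0.2518  0.0544] shift/.08 [ 0.018 -0.03   0.531]
net 0.8 [257.5, 99.7] [ 0.5827 -0.2503  0.006 ]
```

View pics/w5.png

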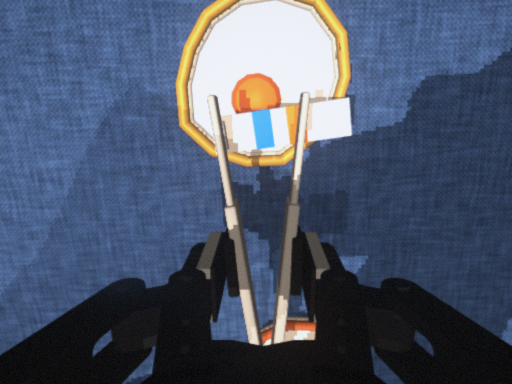

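Request:
jog_arm --pt "-0.01 -0.02 0 0" --pt "-0.01 -0.02 0 0" --pt "-0.01 -0.02 0 0" --pt "-0.01 -0.02 0 0" --pt "-0.01 -0.02 0 0" --pt "-0.01 -0.02 0 0" --pt "-0.01 -0.02 0 0" --pt "-0.01 -0.02 0 0"

```text
time: 9.9
tcp_pos: [0.5127, -0.2487, 0.0417]
eef_rot: [0.0, 1.0, -0.017, -0.0]
force: [-0.1, 0.2, -1.6]
finger_gap: 0.0344
grasp_force: 5.2
```

```bash
python3 meas.py w6.png; python3 -c "
from cell import bot
print(bot.close_job())"
```

```text
9.95 [ 0.51273323 -0.24865299  0.04170314] 0.034334840949856324 5.246777033898979 [ 0.38466312  0.36906802 -0.84502137]
tip_left 0.59 [212.9  94.8] [ 0.584  -0.2322  0.0527]
tip_right 0.94 [306.3  92.6] [ 0.5837 -0.2677  0.0538]
orange [237  72  46  39 861] [259.8  92. ] [ 0.5853 -0.2499  0.012 ]
orange [286 321  30   9 189] [300.9 324.6] [ 0.4483 -0.2702  0.012 ]
orange [290 106   8  37 121] [293.4 127.3] [ 0.5673 -0.2665  0.012 ]
gap 0.03554789447556098 mid [ 0.5839 -0.25    0.0533] shift/.08 [ 0.018 -0.002  0.516]
net 0.61 [259.3, 97.8] [ 0.5825 -0.2494  0.006 ]
the job is handed in; nothing more can be done
None
```

I handed the job in at about 10 s with the tweezers held over the orange bead on the gold-rimmed shell. The tips sit one either side of it, about 3 cm above its top, and the moving arm reads near the middle of the orange band (tip gap about 35.5 mm, steady); I steered clear of the other things but took no final picture of all of them.

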